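# Belt tensioner deflection check

## Robot

A 6-joint arm with a two-finger parallel gripper is mounted at the origin on a cart in front of the work surface, level with it; the furniture and walls round the work are solid. World frame = base frame: x ahead of the robot, y to its left, z up, the work surface at z = 0. Lengths are in m, angles in rad, forces in N, time in s.
With the tool pointing down it reaches from about 0.3 to 0.775 m from the base axis. Payload 14.6 kg.
Tool frame: the origin (TCP) lies at the very end of the fingers, on their centre line; the grasp point (between the pads) lies 19 mm behind it; z points along the fingers, y is the line along which they close (so a half turn about z gives the same grasp; the last joint's range is limited). The gripper opens to 94 mm and grips with 3 to 60 N. Pads are 16 mm wide; open, the fingers measure 119 mm over their backs; the gripper's body (75 mm by 177 mm) begins 78 mm behind the grasp point.
Start: joints at [1.179, 0.3, 1.521, -0, 1.321, -0.067], TCP at [0.176, 0.521, 0.205] pointing down, gripper open.
Joint ranges: [-3.03, 3.03], [-0.79, 2.21], [0.23, 2.52], [-1.04, 4.18], [0, 3.07], [-2.55, 2.55]. Speed limits (rad/s): [2.22, 2.22, 2.57, 3.14, 3.14, 3.14].

## Interface

Orientations are given as a 3x3 rotation matrix whose columns are the frame's x, y, z axes.
In Python, from bench import read_state, snapshot, close_job, boxes_of, cut_out gives the robot as it stands. The module is installed in compiled form; this text tells all that it offers.
- The arm moves only by the tool send_rows, never from a script. Its argument "series" is a list of rows, each a list of 3 entries, a list of its own where there are three numbers: the gripper command: -1 is fully open, 1 is shut, values between are in proportion, then the shift along the tool's x, y, z in mm, then the turn, a rotation vector about the tool's x, y, z in rad. In form: [[fingers, [tx, ty, tz], [rx, ry, rz]], ...]. A call has 1 to 12 rows; each row shifts and turns the commanded pose from where the row before left it, along the tool's axes as they then stand; what a row does not reach is not made up. A row lasts 1/10 s, in which the tool goes at most 50 mm and 8.59 degrees, less where a joint would pass 70% of its speed; a pose out of reach is approached as far as the arm can. A call with a gripper value outside its range is refused whole. The fingers move at their own pace and stop on an object; "newtons" is the grip in N (left out, the last holds). Time passes only in rows, so rows that do not move let the fingers close. It gives the time, the measured TCP pose, the force, the opening and the grip force at its end, in the units of the state.
- read_state(): the state, without advancing time (a new reading comes with each control period).
- snapshot(name): name is "side" or "top" or "wrist"; returns a dict with "frame" (400x640x3 uint8, red, green, blue), "fx", "fy", "cx", "cy" (pixels), "dist_coeffs" ([k1, k2, p1, p2, k3] as OpenCV has them; the pictures are not rectified), "position" and "rotation" of the camera in the world; the wrist camera has in their place "tool_from_camera" (4x4, takes a point from camera to tool coordinates, whose origin is the TCP and whose axes are the flange's). Camera axes: x right, y down, z forward; pixel columns grow to the right and rows downward; lengths in m; the calibration is good to about 2 mm. A picture is of the moment at which its call begins: read the wrist's pose just before it. There is no depth.
- close_job(): hands the job in; it is judged then, once.
Trained networks look in a picture, given as the dict that the camera call returned (one of the last four; its "shot" number tells which), for a name from the list of things; names that differ only in an ending like _2 or _b are one class to them, and where a whole thing is asked for, a point or a joint stands for the part that bears it (a point fixed in the world has none). Each returns a list of dicts, best first, with "score" (0 to 1); they miss things now and then, are a little off and sometimes report something else, mostly with a low value. They report only what shows in the picture. A call takes as long as a camera call.
- boxes_of(thing, picture): "location" ([x, y, z] in m, in the coordinates of the camera as it stood for that picture, good to about 4 mm: the middle of the surface that is visible of it).
- cut_out(thing, picture): "pixels" (400x640 bool, what is visible of it).
The state is a dict: "t": time; "q": joint angles; "dq": joint speeds; "effort": joint torques, N m; "position": TCP position; "tool_rot": TCP orientation; "wrist_force": force on the tool from outside, world axes, zero at the start; "moment": the same for the moment, N m; "gripper_width": opening from 0.0 (shut) to 1.0 (fully open); "finger_force": force on a finger pad.
Only numpy, scipy, OpenCV 4.12 (cv2) and the standard library are available. Lean on these libraries where they do the work, as an engineer would, in place of code of your own. Each camera call takes 0.05 s, during which the arm holds its last target. There are 200 camera calls.

## Task

Check the belt tensioner on its grey rig: with shut fingers push the black idler pulley so that the sprung arm swings along the scale, carrying the red trailing pointer ahead of it, until the pointer's tip stands within the green band, without driving it out past the far side. Stop there briefly, then let the arm go all the way back to its rest; the pointer must stay behind in the band. Leave everything else on the worktop where it stands.

Things in the scene. Friction and masses are not known exactly. Their poses are not given: they have to be found in the camera images.
- tensioner_rig: Fixed grey base plate, top 14 mm high, reaching 192 mm from the pivot towards the robot, 125 mm to each side. Origin: on the worktop below the vertical pivot axis of arm and pointer; -x points to the middle of the white scale (radius 142 to 182 mm, long strokes each 0.2 rad). Seen from above, the resting arm points 2.566 rad counter-clockwise from its x axis: the scale's left end for the robot.
- tension_arm (a joint): Angle (rad) of the aluminium sprung arm, 0 at rest, growing counter-clockwise from above (pulley moves to the robot's right), end stop 1.15. Spring torque 0.24 N m at rest plus 0.8 per rad: about 2 N at the pulley at rest, 8 N at 0.9 rad; damped, it returns in about 1 s. Arm 18 mm wide, 35 to 45 mm above the worktop (47 at the pivot).
- idler (a point): Centre of the black idler pulley on the arm's free end, 120 mm from the pivot axis, 67 mm above the worktop. It is 32 mm in diameter (flanges 36 mm), does not spin, reaches from 46 to 88 mm above the worktop and is pushed on its side, from the robot's left to its right. Its x axis points outward along the arm.
- trailing_pointer (a joint): Angle (rad) of the red trailing pointer, same zero and direction as the arm. It turns about the pivot below the arm (22 to 28 mm above the worktop) with light friction: a pin under the arm pushes it ahead at the same angle as the arm, and it stays where the arm leaves it. It starts 0.08 to 0.28 rad ahead of the arm.
- pointer_tip (a point): Point on the red pointer near its tip, 165 mm from the pivot axis; its x axis points outward along the pointer. The tip is 3 mm wide and ends over the scale.
- green_band (a point): Middle of the green band clipped on the scale, 165 mm from the pivot axis, 20 mm above the worktop. The band spans 0.07 rad to either side of it (23 mm wide at this radius). Its x axis points outward from the pivot, its y axis along the scale in the growing direction. It lies between 0.45 and 0.9 rad on the arm's scale, and is fixed.
- white_jar: Bystander: sample jar with white cap, 51x51x60 mm, origin at the centre of its underside.
- red_jar: Bystander: sample jar with red cap, 51x51x60 mm, origin at the centre of its underside.
- brass_weight: Bystander: brass knob weight, 23x23x42 mm, origin at the centre of its underside.
- bench_timer: Bystander: white bench timer, 54x68x19 mm, origin at the centre of its underside.
- blue_notebook: Bystander: blue notebook, 148x104x13 mm, origin at the centre of its underside.
- red_screwdriver: Bystander: screwdriver with red handle, 28x182x29 mm, long side along its y, origin at the centre of its underside.

How it is judged:
On the way, in this order (a step that is already met when the one before it is completed fails the run):
1. the arm, still pushed, has carried the red pointer into the green band (y of pointer_tip in the frame of green_band between -0.0125 and 0.0125 m and y of idler in the frame of green_band between -0.013 and 0.0125 m), for 0.3 s.
2. the arm is back at its rest (value of joint tension_arm below 0.06 rad), for 0.2 s.
At the end, for the whole second after the job is handed in: The tip of the red pointer (point 165 mm from the pivot) stands still within 12.5 mm of the middle of the green band along the scale, and the arm is back within 0.06 rad of its rest (y of pointer_tip in the frame of green_band between -0.0125 and 0.0125 m and value of joint tension_arm below 0.06 rad and velocity of joint trailing_pointer below 0.05 rad/s); the robot touches nothing.
It fails at once if the pointer is driven past the far side of the green band (tip point more than 16 mm beyond its middle) (y of pointer_tip in the frame of green_band above 0.016 m).
It fails at once if a bystander is shifted by more than 30 mm (distance of any of white_jar, red_jar, brass_weight, bench_timer, blue_notebook, red_screwdriver from where it was at the start of the episode above 0.03 m).
It also fails if it takes over 40 s, if anything falls off the work surface, if the arm or the gripper's body presses on something with over 40 N, if the wrist force passes 120 N, or if a joint passes its speed limit or range.

## Working session

There is one attempt and no reset: what is moved stays moved. The work goes in short steps, Python scripts to look and compute and a tool call to move; the robot and the scene stay as the last step left them, time stands still between calls to the robot, and variables do not carry over. Pictures are saved under pics/ and viewed, at most 10 in all, crops included, and the job is handed in when it is done.

Besides the shell and the picture viewer there is one more tool, called after "Request:" by a JSON object that holds its "method" and its "body", one argument or row to a line. send_rows: Moves the arm, as the interface text tells. Its arguments: {"type":"object","properties":{"series":{"type":"array","items":{"type":"array"}},"newtons":{"type":"number"}},"required":["series"]}

```bash
mkdir -p pics
cat > h.py <<'E'
import numpy as np, cv2
from bench import *
def pose(p):
    if "position" in p: return np.array(p["rotation"]),np.array(p["position"])
    s=read_state();T=np.array(p["tool_from_camera"]);R=np.array(s["tool_rot"])
    return R@T[:3,:3], R@T[:3,3]+np.array(s["position"])
def K(p): return np.array([[p["fx"],0,p["cx"]],[0,p["fy"],p["cy"]],[0,0,1.]])
def ray(p,uv,z):
    R,t=pose(p)
    u=cv2.undistortPoints(np.array(uv,float).reshape(-1,1,2),K(p),np.array(p["dist_coeffs"],float)).reshape(-1,2)
    d=np.c_[u,np.ones(len(u))]@R.T
    return t+d*((z-t[2])/d[:,2])[:,None]
def save(p,n): cv2.imwrite("pics/"+n+".png",p["frame"][:,:,::-1])
E
python3 - <<'E'
from h import *
np.set_printoptions(precision=4,suppress=True)
s=read_state();print(s["t"],s["position"],s["tool_rot"])
for c in ["top","side"]:
    p=snapshot(c);save(p,c+"1");R,t=pose(p);print(c,t)
    for n in ["tensioner_rig","tension_arm","idler","trailing_pointer","pointer_tip","green_band","white_jar","red_jar","brass_weight","bench_timer","blue_notebook","red_screwdriver"]:
        try:b=boxes_of(n,p)
        except Exception as e: print(n,e);continue
        for x in b[:2]: print(n,round(x["score"],2),R@np.array(x["location"])+t)
E
```

```text
0.0 [0.1754 0.521  0.2049] [[-0.9477  0.3191 -0.0004]
 [ 0.3191  0.9477 -0.001 ]
 [ 0.0001 -0.0011 -1.    ]]
top [ 0.3073 -0.0037  1.0704]
tensioner_rig 0.96 [ 0.4512 -0.1161  0.0125]
idler 0.85 [ 0.4909 -0.0686  0.0448]
green_band 0.45 [ 0.3882 -0.1062  0.0207]
white_jar 0.68 [ 0.3983 -0.4126  0.0609]
red_jar 0.92 [ 0.5184 -0.3702  0.0623]
brass_weight 0.46 [ 0.6257 -0.3756  0.0293]
bench_timer 0.68 [0.5152 0.3458 0.011 ]
blue_notebook 0.61 [0.4201 0.4145 0.0138]
red_screwdriver 0.6 [0.3854 0.2801 0.0212]
side [ 0.0597 -0.9252  0.8634]
tensioner_rig 0.6 [ 0.4513 -0.1249  0.0139]
tension_arm 0.55 [ 0.4718 -0.0677  0.0477]
idler 0.87 [ 0.4721 -0.0666  0.0472]
green_band 0.66 [0.3867 0.2775 0.0176]
green_band 0.58 [ 0.3822 -0.1016  0.0214]
red_jar 0.7 [ 0.5118 -0.3884  0.0593]
brass_weight 0.6 [ 0.6234 -0.3852  0.0255]
bench_timer 0.62 [0.5174 0.3351 0.0143]
blue_notebook 0.72 [0.4144 0.4061 0.0105]
red_screwdriver 0.7 [0.3863 0.2778 0.017 ]
```

View pics/top1.png

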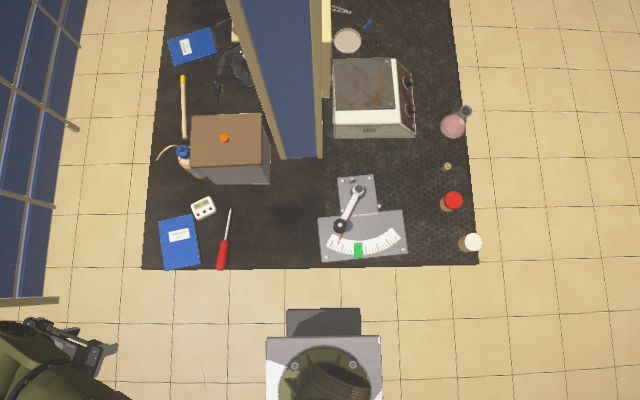

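Run:
```python
from h import *
p=snapshot("top");f=p["frame"][:,:,::-1]
import numpy as np
R,t=pose(p)
uv,_=cv2.projectPoints(np.array([[.45,-.11,.02]]),R.T,-R.T@t,K(p),np.array(p["dist_coeffs"],float))
u,v=uv.ravel().astype(int);print(u,v)
c=f[max(0,v-75):v+75,u-100:u+100];print(max(0,v-75),u-100)
cv2.imwrite("pics/crop.png",cv2.resize(c,None,fx=4,fy=4,interpolation=cv2.INTER_CUBIC))
```

```text
359 227
152 259
```

View pics/crop.png

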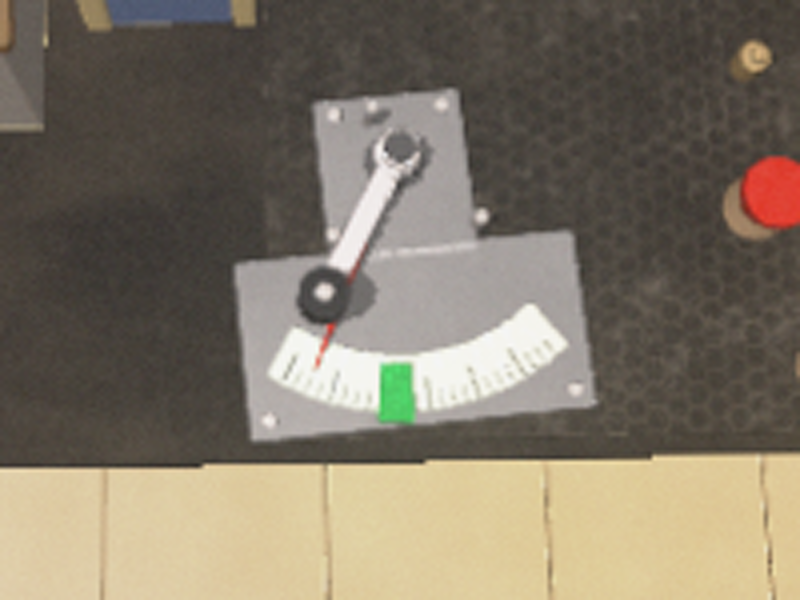

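The top view shows the rig with its pivot at about (359,189), the pulley at (340,224), the green band at (358,250) and the red tip at (338,243). A tall partition stands beyond it, to the left.

Run:
```python
from h import *
np.set_printoptions(precision=4,suppress=True)
for c in ["top","side"]:
    p=snapshot(c);f=p["frame"].astype(int)
    g=(f[...,1]>f[...,0]+60)&(f[...,1]>f[...,2]+60)
    n,l,st,ce=cv2.connectedComponentsWithStats(g.astype(np.uint8))
    for i in range(1,n):
        if st[i,4]>20: print(c,"green",ce[i],st[i,4],ray(p,ce[i],.02))
    if c=="top":
        q=lambda x,y:(259+x/4-.4,152+y/4-.4)
        print("pivot",ray(p,q(400,148),.047),"idler",ray(p,q(324,290),.088))
        print("plate FL,FR,BL,BR",ray(p,[q(253,440),q(596,404),q(235,263),q(573,232)],.014))
        print("tip",ray(p,q(318,366),.025))
        print("panel",ray(p,[(283,158),(322,157)],0.0))
```

```text
top green [357.7034 249.7966] 118 [[ 0.3869 -0.103   0.02  ]]
pivot [[ 0.5588 -0.1094  0.047 ]] idler [[ 0.4515 -0.0503  0.088 ]]
plate FL,FR,BL,BR [[ 0.356  -0.0007  0.014 ]
 [ 0.3764 -0.2462  0.014 ]
 [ 0.4832  0.0102  0.014 ]
 [ 0.5016 -0.2371  0.014 ]]
tip [[ 0.4065 -0.0476  0.025 ]]
panel [[ 0.6703  0.1123  0.    ]
 [ 0.6714 -0.0065  0.    ]]
side green [293.4328 255.2537] 67 [[ 0.3856 -0.1045  0.02  ]]
```

View pics/side1.png

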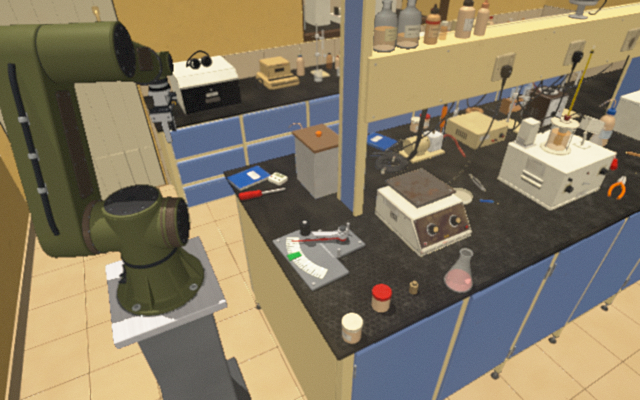

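The side view confirms the rig at about (320,245), and a post at about (352,210), farther back than my path. My estimates are pivot (0.558, -0.109), idler (0.452, -0.051) and band middle at world angle 3.11 rad, about 0.465 rad on the arm's scale. I'll move to a staging point left of the pulley and close the fingers.

Request:
{"method": "send_rows", "body": {
  "series": [
    [1, [-34, -30, 0], [0, 0, 0]],
    [1, [-34, -30, 0], [0, 0, 0]],
    [1, [-34, -30, 0], [0, 0, 0]],
    [1, [-34, -30, 0], [0, 0, 0]],
    [1, [-34, -30, 0], [0, 0, 0]],
    [1, [-34, -30, 0], [0, 0, 0]],
    [1, [-34, -30, 0], [0, 0, 0]],
    [1, [-34, -30, 0], [0, 0, 0]],
    [1, [-34, -30, 0], [0, 0, 0]],
    [1, [-34, -30, 0], [0, 0, 0]],
    [1, [-34, -30, 0], [0, 0, 0]],
    [1, [-34, -30, 0], [0, 0, 0]]
  ],
  "newtons": 20
}}

```text
t: 2.65
position: [0.4479, 0.048, 0.2057]
tool_rot: [[-0.948, 0.319, 0.001], [0.319, 0.948, 0.0], [-0.001, 0.0, -1.0]]
wrist_force: [1.0, 0.5, 0.2]
gripper_width: 0.022
finger_force: 0.0
```

Request:
{"method": "send_rows", "body": {
  "series": [
    [1, [0, 0, 0], [0, 0, 0.139]],
    [1, [0, 0, 0], [0, 0, 0.139]],
    [1, [0, 0, 0], [0, 0, 0.139]],
    [1, [0, 0, 0], [0, 0, 0.139]],
    [1, [0, 0, 0], [0, 0, 0.139]],
    [1, [0, 0, 0], [0, 0, 0.139]],
    [1, [0, 0, 0], [0, 0, 0.139]],
    [1, [0, 0, 0], [0, 0, 0.139]],
    [1, [0, 0, 0], [0, 0, 0.139]],
    [1, [0, 0, 0], [0, 0, 0]],
    [1, [0, 0, 0], [0, 0, 0]]
  ]
}}

```text
t: 3.75
position: [0.4473, 0.0499, 0.2055]
tool_rot: [[0.001, 1.0, 0.0], [1.0, -0.001, -0.0], [-0.0, 0.0, -1.0]]
wrist_force: [0.3, 0.0, -0.2]
gripper_width: 0.006
finger_force: 0.0
```

Run:
```python
from h import *
np.set_printoptions(precision=4,suppress=True)
p=snapshot("wrist");save(p,"w1");f=p["frame"].astype(int);R,t=pose(p)
g=((f[...,1]>f[...,0]+60)&(f[...,1]>f[...,2]+60)).astype(np.uint8)
n,l,st,ce=cv2.connectedComponentsWithStats(g);i=1+np.argmax(st[1:,4]);print(st[i],ce[i],ray(p,ce[i],.02))
c=cv2.boxPoints(cv2.minAreaRect(np.argwhere(l==i)[:,::-1].astype(np.float32)));print(c,ray(p,c,.02))
for nme in ["idler","trailing_pointer","tension_arm"]:
    b=cut_out(nme,p)
    if b: m=b[0]["pixels"];v,u=np.nonzero(m);print(nme,b[0]["score"],u.min(),u.max(),v.min(),v.max(),u.mean(),v.mean())
```

```text
Traceback (most recent call last):
ValueError: attempt to get argmax of an empty sequence
```

View pics/w1.png

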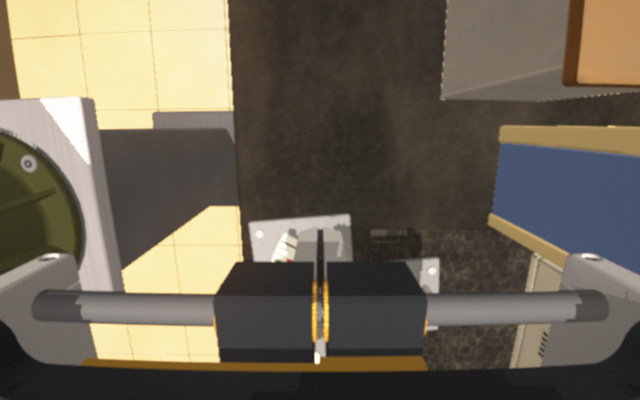

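The gripper hides the rig from the wrist camera here, so I'll track the push with the top and side cameras. Next I descend beside the pulley and approach it.

Request:
{"method": "send_rows", "body": {
  "series": [
    [1, [-10, 0, 30], [0, 0, 0]],
    [1, [-10, 0, 40], [0, 0, 0]],
    [1, [0, 0, 40], [0, 0, 0]],
    [1, [0, 0, 37], [0, 0, 0]],
    [1, [-12, 0, 0], [0, 0, 0]],
    [1, [-12, 0, 0], [0, 0, 0]],
    [1, [-8, 0, 0], [0, 0, 0]],
    [1, [-8, 0, 0], [0, 0, 0]],
    [1, [-8, 0, 0], [0, 0, 0]],
    [1, [-8, 0, 0], [0, 0, 0]],
    [1, [-8, 0, 0], [0, 0, 0]],
    [1, [0, 0, 0], [0, 0, 0]]
  ]
}}

```text
t: 5.0
position: [0.4466, -0.0347, 0.0585]
tool_rot: [[0.006, 1.0, -0.0], [1.0, -0.006, 0.0], [0.0, -0.0, -1.0]]
wrist_force: [-0.4, 3.9, -0.8]
gripper_width: 0.003
finger_force: 1.8
```

```bash
cat > m.py <<'E'
from h import *
import sys
np.set_printoptions(precision=4,suppress=True)
s=read_state();print(s["t"],s["position"],s["wrist_force"])
P=np.array([.558,-.109])
for c in ["top","side"]:
    p=snapshot(c);save(p,c+sys.argv[1]);f=p["frame"].astype(int);R,t=pose(p)
    uv,_=cv2.projectPoints(np.array([[.44,-.11,.02]]),R.T,-R.T@t,K(p),np.array(p["dist_coeffs"],float))
    u,v=uv.ravel().astype(int);v0=max(0,v-45);u0=u-60
    cv2.imwrite(f"pics/{c}{sys.argv[1]}c.png",cv2.resize(p["frame"][v0:v+45,u0:u+60,::-1],None,fx=5,fy=5,interpolation=cv2.INTER_CUBIC));print(c,u0,v0)
    for nm,m,z in [("green",(f[...,1]>f[...,0]+60)&(f[...,1]>f[...,2]+60),.02),("red",(f[...,0]>f[...,1]+50)&(f[...,0]>f[...,2]+50),.027)]:
        yy,xx=np.nonzero(m)
        if not len(xx): continue
        w=ray(p,np.c_[xx,yy],z)[:,:2]-P;r=np.hypot(*w.T);a=np.arctan2(w[:,1],w[:,0])%(2*np.pi)
        k=(r>.13)&(r<.19)&(abs(a-np.pi)<.65)
        print(nm,k.sum(),a[k].mean() if k.any() else None,a[k].min() if k.any() else None,r[k].mean() if k.any() else None)
E
python3 m.py 2
```

```text
5.0 [ 0.4466 -0.0347  0.0585] [-0.3649  3.8626 -0.8372]
top 299 186
red 0 None None None
side 249 205
green 28 3.1212088990979665 3.0760939102725837 0.17281807902865443
red 12 2.774196699964902 2.7512272162617277 0.14632967165543567
```

Contact came where predicted. I'll push in small steps, stopping a little short of the band to look.

Request:
{"method": "send_rows", "body": {
  "series": [
    [1, [-5, 0, 0], [0, 0, 0]],
    [1, [-5, 0, 0], [0, 0, 0]],
    [1, [-5, 0, 0], [0, 0, 0]],
    [1, [-5, 0, 0], [0, 0, 0]],
    [1, [-5, 0, 0], [0, 0, 0]],
    [1, [-4, 0, 0], [0, 0, 0]],
    [1, [-3, 0, 0], [0, 0, 0]],
    [1, [0, 0, 0], [0, 0, 0]]
  ]
}}

```text
t: 5.9
position: [0.4461, -0.0658, 0.0582]
tool_rot: [[0.005, 1.0, -0.002], [1.0, -0.005, 0.001], [0.001, -0.002, -1.0]]
wrist_force: [-3.5, 6.0, 0.4]
gripper_width: 0.009
finger_force: 2.7
```

```bash
python3 m.py 3
```

```text
5.9 [ 0.4461 -0.0658  0.0582] [-3.5291  5.9653  0.445 ]
top 299 186
red 0 None None None
side 249 205
green 33 3.1116038498264484 3.0531956675163467 0.17497974486409895
red 11 3.039264992599691 3.0192813010813193 0.14391434931533434
```

View pics/side3c.png

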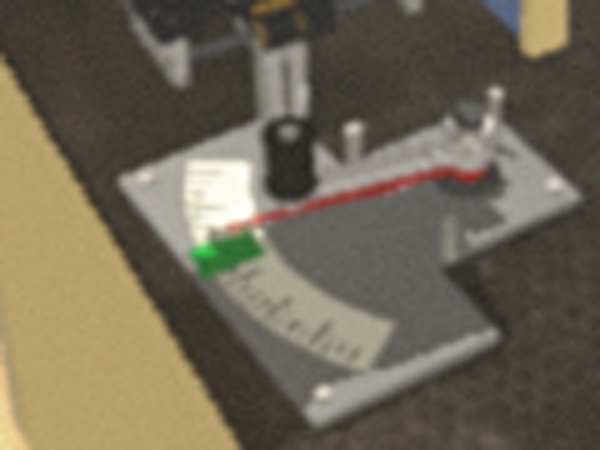

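The pointer tip (crop 225,232) stands just short of the band's near edge (crop about 225,245). About 0.09 rad is left, roughly 11 mm.

Request:
{"method": "send_rows", "body": {
  "series": [
    [1, [-4, 0, 0], [0, 0, 0]],
    [1, [-4, 0, 0], [0, 0, 0]],
    [1, [-3, 0, 0], [0, 0, 0]],
    [1, [0, 0, 0], [0, 0, 0]],
    [1, [0, 0, 0], [0, 0, 0]]
  ]
}}

```text
t: 6.5
position: [0.446, -0.0765, 0.0581]
tool_rot: [[0.005, 1.0, -0.002], [1.0, -0.005, 0.001], [0.001, -0.002, -1.0]]
wrist_force: [-4.0, 6.4, -0.0]
gripper_width: 0.003
finger_force: 2.9
```

```bash
python3 m.py 4
```

```text
6.5 [ 0.446  -0.0765  0.0581] [-3.9813  6.4397 -0.0466]
top 299 186
red 0 None None None
side 249 205
green 35 3.1190969829250292 3.0531956675163467 0.17808472146024115
red 10 3.123839393268228 3.0955055015034394 0.1392116693185426
```

View pics/side4c.png

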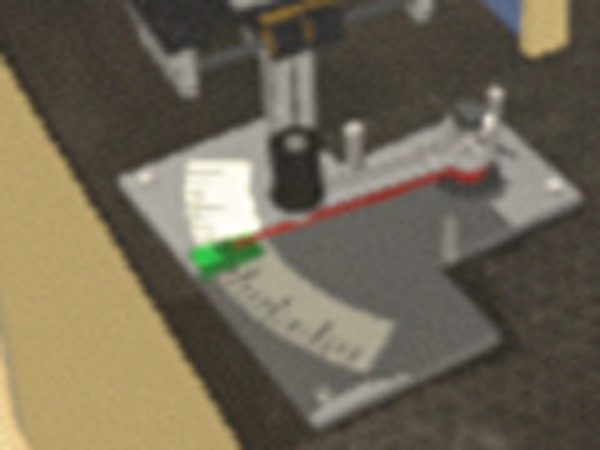

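The pointer now lies over the band (crop 230,247), and pointer and band angles agree at about 3.12 rad. I'll hold, then back off and follow the arm to its rest.

Request:
{"method": "send_rows", "body": {
  "series": [
    [1, [0, 0, 0], [0, 0, 0]],
    [1, [0, 0, 0], [0, 0, 0]],
    [1, [0, 0, 0], [0, 0, 0]],
    [1, [0, 0, 0], [0, 0, 0]],
    [1, [8, 0, 0], [0, 0, 0]],
    [1, [12, 0, 0], [0, 0, 0]],
    [1, [12, 0, 0], [0, 0, 0]],
    [1, [12, 0, 0], [0, 0, 0]],
    [1, [12, 0, 0], [0, 0, 0]],
    [1, [15, 0, 0], [0, 0, 0]],
    [1, [15, 0, 0], [0, 0, 0]],
    [1, [20, 0, 0], [0, 0, 0]]
  ]
}}

```text
t: 7.8
position: [0.4471, 0.0298, 0.0584]
tool_rot: [[0.005, 1.0, -0.0], [1.0, -0.005, -0.0], [-0.0, -0.0, -1.0]]
wrist_force: [-0.1, 1.2, 0.2]
gripper_width: 0.006
finger_force: 0.0
```

Request:
{"method": "send_rows", "body": {
  "series": [
    [1, [25, 0, 0], [0, 0, 0]],
    [1, [25, 0, -20], [0, 0, 0]],
    [1, [40, 0, -30], [0, 0, 0]],
    [1, [40, 0, -30], [0, 0, 0]],
    [1, [40, 0, -30], [0, 0, 0]],
    [1, [40, 0, -30], [0, 0, 0]],
    [1, [0, 0, 0], [0, 0, 0]],
    [1, [0, 0, 0], [0, 0, 0]],
    [1, [0, 0, 0], [0, 0, 0]],
    [1, [0, 0, 0], [0, 0, 0]]
  ]
}}

```text
t: 8.8
position: [0.448, 0.2379, 0.1975]
tool_rot: [[0.006, 1.0, -0.002], [1.0, -0.006, -0.001], [-0.001, -0.002, -1.0]]
wrist_force: [-0.2, -0.2, -0.9]
gripper_width: 0.002
finger_force: 0.0
```

```bash
python3 m.py 5
```

```text
8.8 [0.448  0.2379 0.1975] [-0.2372 -0.2007 -0.8549]
top 299 186
green 104 3.1069234005651554 3.038322989803141 0.17254089498798608
red 18 3.100968701425537 3.086524650534642 0.14564273598101046
side 249 205
green 54 3.124574473126497 3.049984773341233 0.17392025818096818
red 15 3.119587112980715 3.0854337832139107 0.14134141763040675
```

View pics/top5c.png

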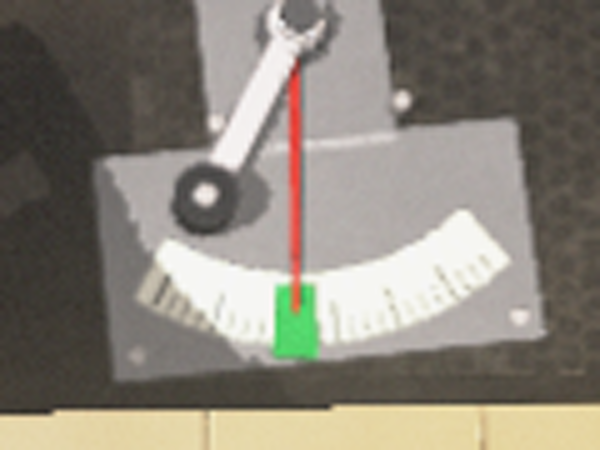

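The pointer tip (crop 296,310) stands in the middle of the green band (crop 296,320). The arm is back at rest with its pulley at crop (205,195), and the gripper is clear.

```bash
python3 -c "from bench import *;print(close_job())"
```

```text
the job is handed in; nothing more can be done
None
```

The job is handed in: the last picture before hand-in showed the red pointer in the middle of the green band and the arm back at rest, with the gripper clear of everything; the judge returned no verdict.

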